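Sort the bench leftovers into their trays

TASK

Clear the mat by kind: stand the two amber vials upright in the vial rack with the two deep bays, one in each bay; stand the two rubber stoppers in the low divided tray, the large one in its wide bay and the small one in its narrow bay; and lay the white stir bar flat in the low undivided tray. Do not let a vial fall over on the way, and leave the white beaker where it stands.

Things in the scene. Friction and masses are not known exactly. Their poses are not given: they have to be found in the camera images.
- vial_a: One amber glass sample vial with a white screw cap, standing upright on the mat: 26 mm diameter, 65 mm tall to the top of the cap (the straight amber body, 0 to about 45 mm up, is the best to grip). Origin at the centre of its underside, z up. The two vials are interchangeable.
- vial_b: The other amber glass sample vial with a white screw cap, standing upright on the mat: 26 mm diameter, 65 mm tall to the top of the cap (the straight amber body, 0 to about 45 mm up, is the best to grip). Origin at the centre of its underside, z up. The two vials are interchangeable.
- large_stopper: The larger red-brown rubber stopper, a plain cylinder 26 mm in diameter and 24 mm high, standing upright on the mat. Origin at the centre of its underside, z up.
- small_stopper: The smaller, slimmer red-brown rubber stopper, a plain cylinder 19 mm in diameter and 24 mm high, standing upright on the mat. Origin at the centre of its underside, z up.
- stir_bar: White stir bar, a rod 45 mm long and 8 mm thick, lying flat on the grey mat (2 mm thick, under all the work). Origin at the centre of its underside; its own y runs along its length, z up.
- vial_rack: The vial rack: white tray 54 mm wide (own x), 104 mm long (own y), 24 mm high, the deepest of the three, with two equal bays 46 mm square inside, centred at own y = +25 mm and -25 mm (x = 0). Fixed on the mat. Origin at the centre of its underside, z up, own y along its length. Walls and floor 4 mm thick (floor at own z = 4 mm).
- stopper_tray: The stopper tray: low white tray 72 mm wide (own x), 120 mm long (own y), 12 mm high, with one divider: wide bay 64 mm (x) by 70 mm (y) inside, centred at own y = -21 mm; narrow bay 64 mm (x) by 38 mm (y), centred at own y = +37 mm. Fixed on the mat. Origin at the centre of its underside, z up, own y along its length. Walls and floor 4 mm thick (floor at own z = 4 mm).
- stir_bar_tray: The stir bar tray: low white tray with no divider, 72 mm wide (own x), 120 mm long (own y), 12 mm high, one bay 64 mm by 112 mm inside. Fixed on the mat. Origin at the centre of its underside, z up, own y along its length. Walls and floor 4 mm thick (floor at own z = 4 mm).
- beaker: Bystander: loose white plastic beaker, 47 mm in diameter and 55 mm high, standing among the things to sort. Origin at the centre of its underside. Leave it.

How it is judged (in metres and radians):
At the end, for the whole second after the job is handed in: Vials in the rack, one per bay (within 11 mm of its centre); large stopper in the wide bay, small one in the narrow bay of the stopper tray; stir bar in the undivided tray. All on the tray floors, vials and stoppers within 0.15 rad of upright, released and at rest (((x of vial_a in the frame of vial_rack between -0.011 and 0.011 m and y of vial_a in the frame of vial_rack between 0.014 and 0.036 m and z of vial_a in the frame of vial_rack between 0 and 0.008 m and x of vial_b in the frame of vial_rack between -0.011 and 0.011 m and y of vial_b in the frame of vial_rack between -0.036 and -0.014 m and z of vial_b in the frame of vial_rack between 0 and 0.008 m) or (x of vial_b in the frame of vial_rack between -0.011 and 0.011 m and y of vial_b in the frame of vial_rack between 0.014 and 0.036 m and z of vial_b in the frame of vial_rack between 0 and 0.008 m and x of vial_a in the frame of vial_rack between -0.011 and 0.011 m and y of vial_a in the frame of vial_rack between -0.036 and -0.014 m and z of vial_a in the frame of vial_rack between 0 and 0.008 m)) and x of large_stopper in the frame of stopper_tray between -0.0205 and 0.0205 m and y of large_stopper in the frame of stopper_tray between -0.0445 and 0.0025 m and z of large_stopper in the frame of stopper_tray between 0 and 0.008 m and x of small_stopper in the frame of stopper_tray between -0.024 and 0.024 m and y of small_stopper in the frame of stopper_tray between 0.026 and 0.048 m and z of small_stopper in the frame of stopper_tray between 0 and 0.008 m and x of stir_bar in the frame of stir_bar_tray between -0.0295 and 0.0295 m and y of stir_bar in the frame of stir_bar_tray between -0.0535 and 0.0535 m and z of stir_bar in the frame of stir_bar_tray between 0 and 0.008 m and angle between each of vial_a, vial_b, large_stopper, small_stopper's own z axis and vertical below 0.15 rad and linear speed of each of vial_a, vial_b, large_stopper, small_stopper, stir_bar below 0.02 m/s); the robot touches nothing.
It fails at once if a vial is tipped over (angle between any of vial_a, vial_b's own z axis and vertical above 0.8 rad).
It fails at once if the beaker is moved more than 25 mm or the beaker knocked over (distance of beaker from where it was at the start of the episode above 0.025 m or angle between beaker's own z axis and vertical above 0.5 rad).
It also fails if it takes over 120 s, if anything falls off the work surface, if the arm or the gripper's body presses on something with over 40 N, if the wrist force passes 120 N, or if a joint passes its speed limit or range.

ROBOT

A 7-joint arm with a two-finger parallel gripper is mounted at the origin on a cart in front of the work surface, level with it; the furniture and walls round the work are solid. World frame = base frame: x ahead of the robot, y to its left, z up, the work surface at z = 0. Lengths are in m, angles in degrees, forces in N, time in s.
With the tool pointing down it reaches from about 0.4 to 0.875 m from the base axis. Payload 6.5 kg.
Tool frame: the origin (TCP) lies midway between the tips of the shut fingers; the grasp point (between the pads) lies 19 mm behind it; z points along the fingers, y is the line along which they close (so a half turn about z gives the same grasp; the last joint's range is limited). The gripper opens to 88 mm and grips with 3 to 60 N. Pads are 18 mm wide; open, the fingers measure 123 mm over their backs; the gripper's body (75 mm by 187 mm) begins 45 mm behind the grasp point.
Start: joints at [62.212, 30.733, -0.252, 88.115, 0.149, 61.152, -4.079], TCP at [0.264, -0.594, 0.239] pointing down, gripper open.
Joint ranges: [-154.64, 154.64], [-21.42, 123.67], [-72.66, 72.17], [13.99, 137.28], [-74.86, 254.86], [10.95, 109.41], [-158.01, 158.01]. Speed limits (degrees/s): [136.94, 136.94, 180, 180, 180, 180, 180].

INTERFACE

Orientations are given as [roll, pitch, yaw] about the fixed x, y, z axes, in that order (R = Rz(yaw) Ry(pitch) Rx(roll)).
In Python, from station import read_state, snapshot, camera_model, hand_in gives the robot as it stands.
- The arm moves only by the tool carry_out, never from a script. Its argument "targets" is a list of rows, each an object with "dp": the shift along the world's x, y, z each as a share of 0.03 m, from -1 to 1, a list of three; "turn": the turn, a rotation vector about the world's x, y, z each as a share of 0.08 rad, from -1 to 1, a list of three. A call has 1 to 10 rows; each row shifts and turns the commanded pose from where the row before left it; what a row does not reach is not made up. A row lasts 1/8 s, in which the tool goes at most 62.5 mm and 10.7 degrees, less where a joint would pass 70% of its speed; a pose out of reach is approached as far as the arm can. A call with a number of a shift or a turn outside -1 to 1 is refused whole. A call with a gripper value outside its range is refused whole. "grip" is the opening, from 0 (shut) to 1 (fully open), set as the call begins (left out, the last holds). The fingers move at their own pace and stop on an object; the grip force is fixed at half the most. Time passes only in rows, so rows that do not move let the fingers close. It gives the time, the measured TCP pose, the force, the opening and the grip force at its end, in the units of the state.
- read_state(): the state, without advancing time (a new reading comes with each control period).
- snapshot(name): name is "scene" or "top" or "wrist"; returns the picture (480x640x3 uint8, red, green, blue); there is no depth.
- camera_model(name): a dict with "fx", "fy", "cx", "cy" (pixels), "extrinsics" (4x4, takes a point from camera to world coordinates). Camera axes: x right, y down, z forward; pixel columns grow to the right and rows downward; lengths in m; the calibration is good to about 2 mm. The wrist camera is an equidistant fisheye: a pixel r from the principal point sees the ray r / f radians off the axis. A picture is of the moment at which its call begins: read the wrist's pose just before it. camera_model takes no time and is no camera call; for the wrist camera it gives the pose at the moment of the call.
- hand_in(): hands the job in; it is judged then, once.
The state is a dict: "time": time; "joints": joint angles; "joint_velocities": joint speeds; "joint_torque": joint torques, N m; "position": TCP position; "eef_rot": TCP orientation; "contact_force": force on the tool from outside, world axes, zero at the start; "moment": the same for the moment, N m; "grip_width": finger opening in m; "grasp_force": force on a finger pad.
Only numpy, scipy, OpenCV 4.12 (cv2) and the standard library are available. Lean on these libraries where they do the work, as an engineer would, in place of code of your own. Each camera call takes 0.05 s, during which the arm holds its last target. There are 200 camera calls.

## Working session

There is one attempt and no reset: what is moved stays moved. The work goes in short steps, Python scripts to look and compute and a tool call to move; the robot and the scene stay as the last step left them, time stands still between calls to the robot, and variables do not carry over. Pictures are saved under pics/ and viewed, at most 14 in all, crops included, and the job is handed in when it is done.

Besides the shell and the picture viewer there is one more tool, called after "Request:" as name(argument=value, ...) on one line, values as JSON. carry_out: Moves the arm, as the interface text tells. Its arguments: {"type":"object","properties":{"targets":{"type":"array"},"grip":{"type":"number"}},"required":["targets"]}

```bash
mkdir -p pics; python3 - <<'E'
from station import *
import cv2,json
s=read_state();print(s)
for n in("top","scene"):
    cv2.imwrite(f"pics/{n}0.png",snapshot(n)[:,:,::-1]);m=camera_model(n);print(n,m)
E
```

```text
{'time': 0.0, 'joints': array([62.20963163, 30.77780163, -0.25164422, 88.17088541,  0.14685189,
       61.1515804 , -4.08139496]), 'joint_velocities': array([ 0.01216103,  0.04323112,  0.05467114,  0.05698181,  0.10458126,
       -0.05044207, -0.06960035]), 'joint_torque': array([ 1.58913190e-04, -5.70969164e+01,  9.90708545e-01, -2.51595837e+01,
       -5.63203089e-02,  1.77699700e-02,  1.44721607e-04]), 'position': array([ 0.26406738, -0.59326517,  0.23783479]), 'eef_rot': array([-1.79900290e+02,  6.84913812e-03,  2.39962617e+01]), 'contact_force': array([-0.38045723,  0.591726  , -0.21796651]), 'moment': array([-0.00509189, -0.02267148,  0.02421909]), 'grasp_force': 0.0, 'grip_width': 0.08810386011139194}
top {'fx': 615.226881228154, 'fy': 615.226881228154, 'cx': 320.4575619613586, 'cy': 240.1915948283089, 'extrinsics': array([[-0.02294301, -0.9908176 ,  0.13324449,  0.35630843],
       [-0.99967608,  0.02420553,  0.0078629 , -0.00880861],
       [-0.01101596, -0.13302093, -0.99105201,  1.24090492],
       [ 0.        ,  0.        ,  0.        ,  1.        ]])}
scene {'fx': 530.0949194887484, 'fy': 530.0949194887484, 'cx': 320.83876537194953, 'cy': 241.69271140979072, 'extrinsics': array([[ 1.23310854e-02, -8.63576236e-01,  5.04067484e-01,
         2.37627440e-02],
       [-9.99903065e-01, -1.39090286e-02,  6.31628651e-04,
        -6.12845871e-03],
       [ 6.46562958e-03, -5.04026411e-01, -8.63664039e-01,
         8.86953832e-01],
       [ 0.00000000e+00,  0.00000000e+00,  0.00000000e+00,
         1.00000000e+00]])}
```

View pics/top0.png

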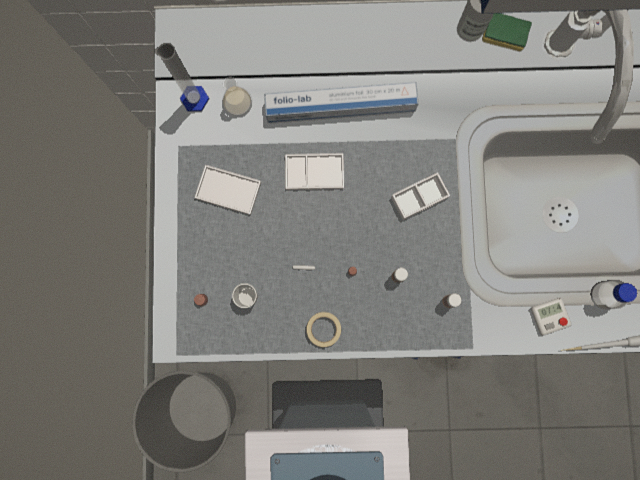

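View pics/scene0.png

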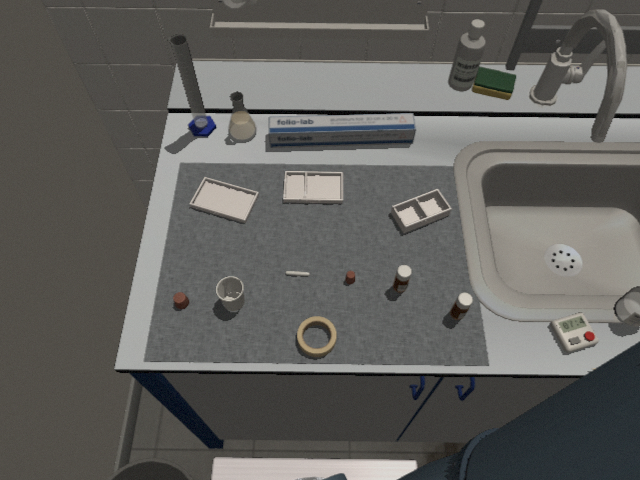

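```bash
cat > h.py <<'E'
import numpy as np,cv2
from station import camera_model
from scipy.optimize import minimize
M={n:camera_model(n) for n in("top","scene")}
def proj(m,P):
    E=m["extrinsics"];c=(np.asarray(P)-E[:3,3])@E[:3,:3]
    return np.c_[m["fx"]*c[:,0]/c[:,2]+m["cx"],m["fy"]*c[:,1]/c[:,2]+m["cy"]]
def back(m,u,v,z):
    E=m["extrinsics"];d=E[:3,:3]@[(u-m["cx"])/m["fx"],(v-m["cy"])/m["fy"],1]
    return E[:3,3]+d*(z-E[2,3])/d[2]
def box(x,y,a,w,l,h,z=.002):
    c,s=np.cos(a),np.sin(a)
    return np.array([[x+c*i*w/2-s*j*l/2,y+s*i*w/2+c*j*l/2,k] for i in(-1,1) for j in(-1,1) for k in(z,z+h)])
def cyl(x,y,r,h,z=.002):
    t=np.linspace(0,2*np.pi,24);return np.concatenate([np.c_[x+r*np.cos(t),y+r*np.sin(t),0*t+k] for k in(z,z+h)])
def fit(m,mask,f,p0,steps):
    # IoU fit of projected hull to mask (window round the hull), 4x supersampled
    q=proj(m,f(p0));x0,y0=np.floor(q.min(0)-12).astype(int);x1,y1=np.ceil(q.max(0)+12).astype(int);S=4
    w=cv2.resize(mask[y0:y1,x0:x1].astype(np.float32),None,fx=S,fy=S,interpolation=cv2.INTER_LINEAR)>.5
    def cost(p):
        pts=((proj(m,f(p))+.5-[x0,y0])*S*16-8).astype(np.float32);r=np.zeros(w.shape,np.uint8)
        cv2.fillConvexPoly(r,np.round(cv2.convexHull(pts)).astype(np.int32),1,shift=4)
        return -(w&(r>0)).sum()/(w|(r>0)).sum()
    sx=np.array([p0]+[np.array(p0)+np.eye(len(p0))[i]*steps[i] for i in range(len(p0))])
    o=minimize(cost,p0,method="Nelder-Mead",options=dict(initial_simplex=sx,maxiter=300))
    return o.x,-o.fun
E
cat > meas.py <<'E'
from h import *
import sys
px={"top":dict(sbt=(228,190),st=(314,171),rack=(420,196),va=(400,274),vb=(454,300),ls=(200,300),ss=(352,271),bk=(244,296),bar=(304,268)),
}
T={}
for n in("top","scene"):
    im=cv2.imread(f"pics/{n}0.png").astype(np.float32);m=M[n]
    mat=np.median(im[150:330,200:440].reshape(-1,3),0)
    d=cv2.GaussianBlur(im,(0,0),.6)-mat; g=d.mean(2)
    white=g>45; red=(d[:,:,2]-d[:,:,0])>25
    print(n,mat)
    for k,(w,l,h,a) in dict(sbt=(.072,.12,.012,60),st=(.072,.12,.012,90),rack=(.054,.104,.024,-70)).items():
        x,y,_=back(M["top"],*px["top"][k],.01)
        best=max((fit(m,white,lambda p:box(*p,w,l,h),[x,y,np.radians(a+e)],[.008,.008,.1]) for e in(-8,0,8)),key=lambda t:t[1])
        print(k,best[0][:2].round(4),np.degrees(best[0][2]).round(1),round(best[1],3))
    for k,(r,h,z,mk) in dict(va=(.011,.015,.05,white),vb=(.011,.015,.05,white),ls=(.013,.024,.002,red),ss=(.0095,.024,.002,red),bk=(.0235,.055,.002,g>30)).items():
        x,y,_=back(M["top"],*px["top"][k],z+h)
        p,s=fit(m,mk,lambda p:cyl(*p,r,h,z),[x,y],[.006,.006]);print(k,p.round(4),round(s,3))
    x,y,_=back(M["top"],*px["top"]["bar"],.006)
    p,s=fit(m,white,lambda p:box(*p,.008,.045,.008),[x,y,1.5],[.004,.004,.15]);print("bar",p[:2].round(4),np.degrees(p[2]),s)
im=cv2.imread("pics/top0.png")[145:345,180:480];cv2.imwrite("pics/c.png",cv2.resize(im,(800,533),interpolation=2))
E
python3 meas.py; python3 -c "
from h import *
print(back(M['top'],323,330,.01))"
```

```text
top [124. 126. 125.]
sbt [0.6324 0.1901] -18.4 0.823
st [ 0.6935 -0.0082] 89.6 0.494
rack [ 0.6108 -0.206 ] 26.0 0.646
va [ 0.4467 -0.1532] 0.921
vb [ 0.3948 -0.253 ] 0.797
ls [0.4096 0.2435] 0.678
ss [ 0.458  -0.0605] 0.651
bk [0.4132 0.1513] 0.405
bar [0.4687 0.0347] 178.65915637906002 0.40806353084911423
scene [ 99. 100.  99.]
sbt [0.6383 0.1916] -20.7 0.609
st [ 6.992e-01 -6.000e-04] 91.7 0.498
rack [ 0.6169 -0.2047] 31.1 0.402
va [ 0.452  -0.1525] 0.75
vb [ 0.3989 -0.2529] 0.383
ls [0.4088 0.2451] 0.66
ss [ 0.4604 -0.0616] 0.511
bk [0.4188 0.1531] 0.141
bar [0.4712 0.0358] 5.86550694547168 0.34348561759729274
[3.42317395e-01 4.10376978e-05 1.00000000e-02]
```

View pics/c.png

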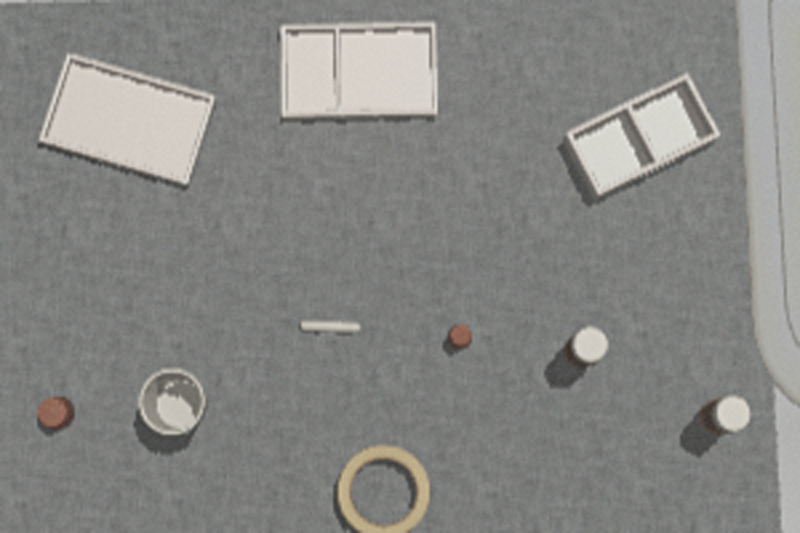

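```bash
sed -i 's/012,60)/012,-17)/;s/012,90)/012,0)/;s/024,-70)/024,27)/;s/\[x,y,1.5\]/[x,y,.02]/' meas.py; python3 meas.py; python3 - <<'E'
from h import *
C=dict(sbt=[(69,55),(214,96),(188,184),(40,144)],st=[(281,24),(437,22),(437,117),(281,118)],rack=[(567,134),(686,76),(719,132),(602,195)])
for k,c in C.items():
    z=.026 if k=="rack" else .014
    P=np.array([back(M["top"],(u+.5)/2.6667-.5+180,(v+.5)/2.667-.5+145,z)[:2] for u,v in c])
    d=P[0]-P[1]+P[3]-P[2]; print(k,P.mean(0).round(4),np.degrees(np.arctan2(-d[0],d[1])).round(1),np.linalg.norm(P-np.roll(P,1,0),axis=1).round(3))
E
```

```text
top [124. 126. 125.]
sbt [0.633 0.19 ] -16.7 0.838
st [0.6652 0.01  ] -0.8 0.777
rack [ 0.6093 -0.2055] 24.9 0.611
va [ 0.4467 -0.1532] 0.921
vb [ 0.3948 -0.253 ] 0.797
ls [0.4096 0.2435] 0.678
ss [ 0.458  -0.0605] 0.651
bk [0.4132 0.1513] 0.405
bar [0.4696 0.0363] -9.992149825056286 0.40632603406326034
scene [ 99. 100.  99.]
sbt [0.6386 0.1903] -17.8 0.736
st [0.6748 0.0122] -0.6 0.598
rack [ 0.6188 -0.2069] 30.6 0.402
va [ 0.452  -0.1525] 0.75
vb [ 0.3989 -0.2529] 0.383
ls [0.4088 0.2451] 0.66
ss [ 0.4604 -0.0616] 0.511
bk [0.4188 0.1531] 0.141
bar [0.4699 0.0372] -8.952265740637602 0.34421364985163205
sbt [0.6301 0.1878] -17.1 [0.073 0.117 0.071 0.118]
st [0.6643 0.0102] -0.9 [0.074 0.12  0.075 0.119]
rack [ 0.6063 -0.2032] 25.9 [0.053 0.101 0.049 0.101]
```

Request:
carry_out(targets=[{"dp": [0.3, 0.76, 0], "turn": [0, 0, 0.96]}, {"dp": [0.3, 0.76, 0], "turn": [0, 0, 0.96]}, {"dp": [0.3, 0.76, 0], "turn": [0, 0, 0.96]}, {"dp": [0.3, 0.76, 0], "turn": [0, 0, 0.96]}, {"dp": [0.3, 0.76, 0], "turn": [0, 0, 0.96]}, {"dp": [0.3, 0.76, 0], "turn": [0, 0, 0.96]}, {"dp": [0.3, 0.76, 0], "turn": [0, 0, 0.96]}, {"dp": [0.3, 0.76, 0], "turn": [0, 0, 0.96]}], grip=0.6)

```text
time: 1.1
position: [0.3369, -0.41, 0.2387]
eef_rot: [180.0, 0.0, 59.5]
contact_force: [-0.5, 0.6, 0.9]
grip_width: 0.0532
grasp_force: 0.0
```

Request:
carry_out(targets=[{"dp": [0.3, 0.76, 0], "turn": [0, 0, 0.96]}, {"dp": [0.3, 0.76, 0], "turn": [0, 0, 0.96]}, {"dp": [0.3, 0.76, 0], "turn": [0, 0, 0.96]}, {"dp": [0.3, 0.76, 0], "turn": [0, 0, 0.96]}, {"dp": [0.3, 0.76, 0], "turn": [0, 0, 0.96]}, {"dp": [0.3, 0.76, 0], "turn": [0, 0, 0.96]}, {"dp": [0.3, 0.76, 0], "turn": [0, 0, 0.96]}, {"dp": [0, 0, 0], "turn": [0, 0, 0]}, {"dp": [0, 0, 0], "turn": [0, 0, 0]}])

```text
time: 2.22
position: [0.3991, -0.2524, 0.2387]
eef_rot: [-180.0, 0.0, 90.0]
contact_force: [0.8, -0.2, 0.7]
grip_width: 0.0526
grasp_force: 0.0
```

```bash
cat > w.py <<'E'
import sys,cv2,pickle
from station import *
m=camera_model("wrist");s=read_state();n=sys.argv[1]
im=snapshot("wrist");cv2.imwrite(f"pics/{n}.png",im[:,:,::-1]);pickle.dump(m,open(n+".pkl","wb"))
print(s["position"].round(4),s["eef_rot"].round(2),m)
E
python3 w.py w1
```

```text
[ 0.3991 -0.2524  0.2387] [-1.7999e+02  3.0000e-02  8.9950e+01] {'fx': 371.64829954431775, 'fy': 371.64829954431775, 'cx': 315.296179638839, 'cy': 243.1500191264481, 'extrinsics': array([[ 9.99999159e-01, -5.37888006e-04, -1.17974381e-03,
         3.99499539e-01],
       [-8.68737684e-04, -9.53407383e-01, -3.01684616e-01,
        -1.73861771e-01],
       [-9.62503920e-04,  3.01685387e-01, -9.53407049e-01,
         3.84788456e-01],
       [ 0.00000000e+00,  0.00000000e+00,  0.00000000e+00,
         1.00000000e+00]])}
```

View pics/w1.png

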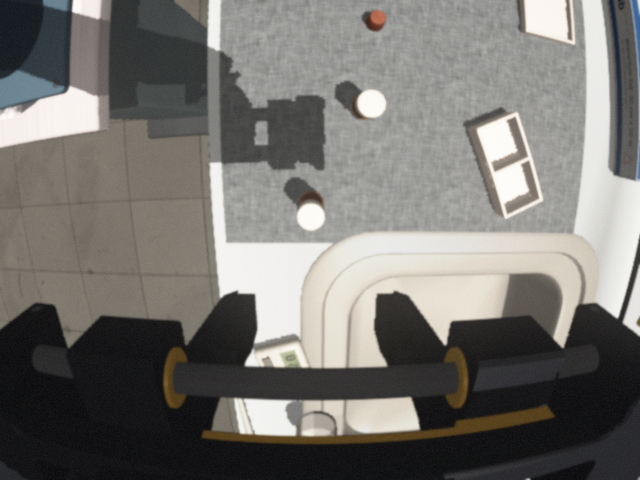

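```bash
cat >> h.py <<'E'
def wback(m,u,v,z):
    E=m["extrinsics"];a=np.array([u-m["cx"],v-m["cy"]]);r=np.hypot(*a);t=r/m["fx"]
    d=E[:3,:3]@np.r_[a/max(r,1e-9)*np.sin(t),np.cos(t)];return (E[:3,3]+d*(z-E[2,3])/d[2])[:2].round(4)
E
python3 - <<'E'
from h import *
import pickle
m=pickle.load(open("w1.pkl","rb"));im=cv2.imread("pics/w1.png")
w=(im.min(2)>185).astype(np.uint8)
n,l,st,c=cv2.connectedComponentsWithStats(w)
for i in range(1,n):
    if st[i,4]>200: print(c[i].round(1),st[i],wback(m,*c[i],.067))
for p in[(467,128),(506,109),(542,199),(504,217)]:print(wback(m,*p,.026))
print(wback(m,376,19,.026))
E
```

```text
[87.1  7.4] [ 72   0  29  19 431] [ 0.1782 -0.0347]
[214.   23.8] [208   0  13  51 594] [ 0.312  -0.0763]
[548.6  18.7] [ 524    0   51   45 1641] [ 0.6255 -0.0462]
[440.5 253. ] [  210     0   430   367 40201] [ 0.5169 -0.2842]
[ 50.4 117.9] [   0   87   99   60 3788] [ 0.1322 -0.1419]
[371.5 103.1] [358  89  28  29 644] [ 0.4466 -0.1506]
[506.9 161.8] [ 477  112   66  107 2781] [ 0.5777 -0.1951]
[310.5 216.8] [297 204  28  27 606] [ 0.3949 -0.2501]
[633.8 306.8] [624 267  16  68 539] [ 0.8204 -0.363 ]
[276.6 355.6] [246 343  62  24 732] [ 0.3591 -0.3961]
[263.8 416.8] [ 234  399   62   36 1754] [ 0.339  -0.4862]
[382.5 415.5] [ 348  399   71   34 1999] [ 0.4773 -0.4852]
[334.7 410.2] [324 401  19  33 286] [ 0.421  -0.4737]
[ 0.5514 -0.1663]
[ 0.5962 -0.1421]
[ 0.6525 -0.2358]
[ 0.6037 -0.2578]
[ 0.4574 -0.0623]
```

Request:
carry_out(targets=[{"dp": [-0.14, 0.03, -0.882]}, {"dp": [0, 0, -0.882]}, {"dp": [0, 0, -0.882]}, {"dp": [0, 0, -0.882]}, {"dp": [0, 0, -0.882]}, {"dp": [0, 0, -0.882]}, {"dp": [0, 0, -0.882]}, {"dp": [0, 0, -0.882]}, {"dp": [0, 0, 0]}, {"dp": [0, 0, 0]}])

```text
$.targets[0]: bad value
```

```bash
python3 w.py w2
```

```text
[ 0.399  -0.2527  0.2387] [-1.7998e+02  2.0000e-02  8.9910e+01] {'fx': 371.64829954431775, 'fy': 371.64829954431775, 'cx': 315.296179638839, 'cy': 243.1500191264481, 'extrinsics': array([[ 9.99998183e-01, -1.24706690e-03, -1.44155541e-03,
         3.99418241e-01],
       [-1.62383255e-03, -9.53414570e-01, -3.01658782e-01,
        -1.74152005e-01],
       [-9.98211251e-04,  3.01660575e-01, -9.53414863e-01,
         3.84766806e-01],
       [ 0.00000000e+00,  0.00000000e+00,  0.00000000e+00,
         1.00000000e+00]])}
```

View pics/w2.png

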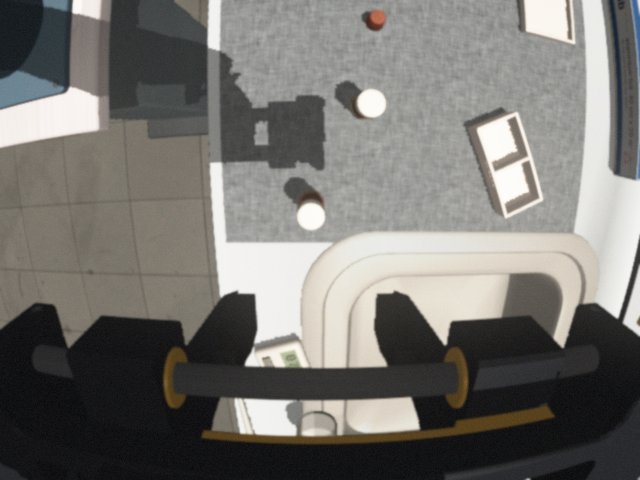

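The move was refused because each row needs a turn; the picture is unchanged from the last one. I'll resend it with turns.

Request:
carry_out(targets=[{"dp": [-0.14, 0.03, -0.882], "turn": [0, 0, 0]}, {"dp": [0, 0, -0.882], "turn": [0, 0, 0]}, {"dp": [0, 0, -0.882], "turn": [0, 0, 0]}, {"dp": [0, 0, -0.882], "turn": [0, 0, 0]}, {"dp": [0, 0, -0.882], "turn": [0, 0, 0]}, {"dp": [0, 0, -0.882], "turn": [0, 0, 0]}, {"dp": [0, 0, -0.882], "turn": [0, 0, 0]}, {"dp": [0, 0, -0.882], "turn": [0, 0, 0]}, {"dp": [0, 0, 0], "turn": [0, 0, 0]}, {"dp": [0, 0, 0], "turn": [0, 0, 0]}])

```text
time: 3.58
position: [0.3954, -0.2515, 0.0277]
eef_rot: [180.0, 0.0, 90.0]
contact_force: [-0.2, 0.4, -0.2]
grip_width: 0.0529
grasp_force: 0.0
```

Request:
carry_out(targets=[{"dp": [0, 0, 0], "turn": [0, 0, 0]}, {"dp": [0, 0, 0], "turn": [0, 0, 0]}, {"dp": [0, 0, 0], "turn": [0, 0, 0]}, {"dp": [0, 0, 0], "turn": [0, 0, 0]}, {"dp": [0, 0, 0], "turn": [0, 0, 0]}, {"dp": [0, 0, 0], "turn": [0, 0, 0]}, {"dp": [0, 0, 0], "turn": [0, 0, 0]}], grip=0)

```text
time: 4.45
position: [0.3953, -0.2511, 0.0274]
eef_rot: [180.0, 0.0, 90.0]
contact_force: [-1.2, 0.4, 6.2]
grip_width: 0.0256
grasp_force: 29.9
```

Request:
carry_out(targets=[{"dp": [0, 0, 0.5], "turn": [0, 0, 0]}, {"dp": [0, 0, 0.8], "turn": [0, 0, 0]}, {"dp": [0, 0, 0.8], "turn": [0, 0, 0]}, {"dp": [0, 0, 0.8], "turn": [0, 0, 0]}, {"dp": [0, 0, 0.8], "turn": [0, 0, 0]}, {"dp": [0, 0, 0.8], "turn": [0, 0, 0]}, {"dp": [0, 0, 0.8], "turn": [0, 0, 0]}, {"dp": [0, 0, 0.4], "turn": [0, 0, 0]}])

```text
time: 5.45
position: [0.3954, -0.251, 0.1997]
eef_rot: [179.9, 0.1, 90.0]
contact_force: [0.2, 1.1, -1.6]
grip_width: 0.0256
grasp_force: 29.9
```

Request:
carry_out(targets=[{"dp": [0.7, -0.17, 0], "turn": [0, 0, 0]}, {"dp": [0.7, -0.17, 0], "turn": [0, 0, 0]}, {"dp": [0.7, -0.17, 0], "turn": [0, 0, 0]}, {"dp": [0.7, -0.17, 0], "turn": [0, 0, 0]}, {"dp": [0.7, -0.17, 0], "turn": [0, 0, 0]}, {"dp": [0.7, -0.17, 0], "turn": [0, 0, 0]}, {"dp": [0.7, -0.17, 0], "turn": [0, 0, 0]}, {"dp": [0.7, -0.17, 0], "turn": [0, 0, 0]}, {"dp": [0.7, -0.17, 0], "turn": [0, 0, 0]}, {"dp": [0.7, -0.17, 0], "turn": [0, 0, 0]}])

```text
time: 6.7
position: [0.6053, -0.3018, 0.1976]
eef_rot: [-179.9, -0.0, 90.0]
contact_force: [-0.8, 0.3, -1.0]
grip_width: 0.0253
grasp_force: 29.9
```

Request:
carry_out(targets=[{"dp": [0, 0, 0], "turn": [0, 0, 0]}, {"dp": [0, 0, 0], "turn": [0, 0, 0]}])

```text
time: 6.95
position: [0.6041, -0.3017, 0.1976]
eef_rot: [-179.9, -0.0, 90.0]
contact_force: [-0.8, 0.5, 0.5]
grip_width: 0.0256
grasp_force: 29.9
```

```bash
python3 w.py w3; python3 -c "
import cv2
im=cv2.imread('pics/w3.png');cv2.imwrite('pics/w3c.png',cv2.resize(im[60:360,180:580],(800,600),interpolation=2))"
```

```text
[ 0.6041 -0.3017  0.1976] [-1.7992e+02 -3.0000e-02  9.0000e+01] {'fx': 371.64829954431775, 'fy': 371.64829954431775, 'cx': 315.296179638839, 'cy': 243.1500191264481, 'extrinsics': array([[ 9.99997640e-01,  6.99389416e-04, -2.05693990e-03,
         6.04598242e-01],
       [ 4.81683670e-05, -9.53672980e-01, -3.00845219e-01,
        -2.23283439e-01],
       [-2.17205597e-03,  3.00844410e-01, -9.53670763e-01,
         3.43798153e-01],
       [ 0.00000000e+00,  0.00000000e+00,  0.00000000e+00,
         1.00000000e+00]])}
```

View pics/w3c.png

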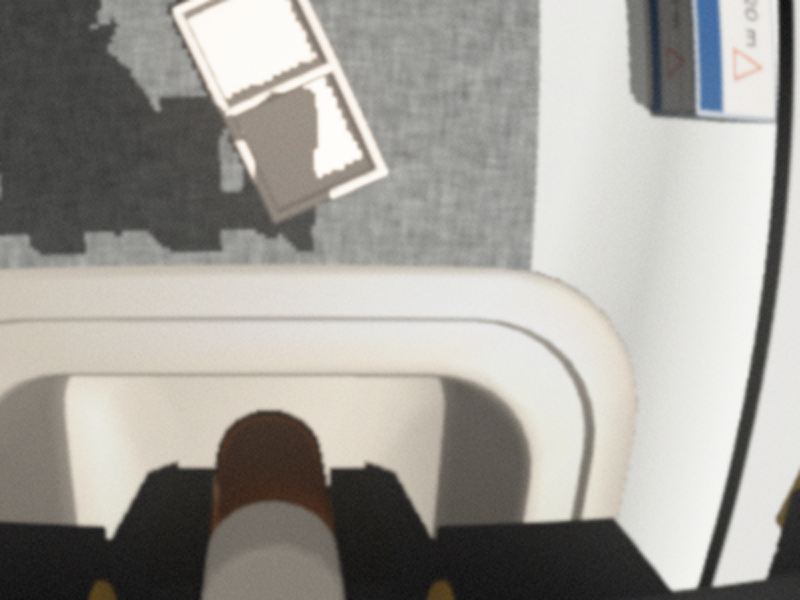

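```bash
python3 - <<'E'
from h import *
import pickle
m=pickle.load(open("w3.pkl","rb"))
f=lambda u,v:wback(m,u/2+180,v/2+60,.026)
for p in[(172,10),(387,172),(278,221),(228,113),(337,66),(283,88)]:print(p,f(*p))
print((f(387,172)+f(172,10))/2, f(387,172)-f(278,221))
E
```

```text
(172, 10) [ 0.5625 -0.1666]
(387, 172) [ 0.6535 -0.2366]
(278, 221) [ 0.6071 -0.2584]
(228, 113) [ 0.586 -0.212]
(337, 66) [ 0.6317 -0.1916]
(283, 88) [ 0.6091 -0.2014]
[ 0.608  -0.2016] [0.0464 0.0218]
```

Request:
carry_out(targets=[{"dp": [0.127, 0.64, 0], "turn": [0, 0, 0]}, {"dp": [0.127, 0.64, 0], "turn": [0, 0, 0]}, {"dp": [0.127, 0.64, 0], "turn": [0, 0, 0]}, {"dp": [0.127, 0.64, 0], "turn": [0, 0, 0]}, {"dp": [0, 0, -0.9], "turn": [0, 0, 0]}, {"dp": [0, 0, -0.9], "turn": [0, 0, 0]}, {"dp": [0, 0, -0.9], "turn": [0, 0, 0]}, {"dp": [0, 0, 0], "turn": [0, 0, 0]}, {"dp": [0, 0, 0], "turn": [0, 0, 0]}])

```text
time: 8.12
position: [0.6212, -0.2247, 0.1181]
eef_rot: [179.9, 0.0, 90.0]
contact_force: [0.8, -0.6, 0.1]
grip_width: 0.0258
grasp_force: 29.9
```

Request:
carry_out(targets=[{"dp": [-0.06, -0.01, -0.8], "turn": [0, 0, 0]}, {"dp": [0, 0, -0.8], "turn": [0, 0, 0]}, {"dp": [0, 0, -0.6], "turn": [0, 0, 0]}, {"dp": [0, 0, -0.4], "turn": [0, 0, 0]}, {"dp": [0, 0, -0.25], "turn": [0, 0, 0]}, {"dp": [0, 0, 0], "turn": [0, 0, 0]}, {"dp": [0, 0, 0], "turn": [0, 0, 0]}])

```text
time: 9.0
position: [0.619, -0.2255, 0.032]
eef_rot: [180.0, 0.0, 90.0]
contact_force: [-0.6, -0.1, 0.0]
grip_width: 0.0257
grasp_force: 30.0
```

Open modestly, then rise.

Request:
carry_out(targets=[{"dp": [0, 0, 0], "turn": [0, 0, 0]}, {"dp": [0, 0, 0], "turn": [0, 0, 0]}, {"dp": [0, 0, 0], "turn": [0, 0, 0]}, {"dp": [0, 0, 0], "turn": [0, 0, 0]}, {"dp": [0, 0, 0.5], "turn": [0, 0, 0]}, {"dp": [0, 0, 1], "turn": [0, 0, 0]}, {"dp": [0, 0, 1], "turn": [0, 0, 0]}, {"dp": [0, 0, 1], "turn": [0, 0, 0]}, {"dp": [0, 0, 1], "turn": [0, 0, 0]}, {"dp": [0, 0, 1], "turn": [0, 0, 0]}], grip=0.55)

```text
time: 10.25
position: [0.6187, -0.2254, 0.1988]
eef_rot: [179.9, 0.0, 90.0]
contact_force: [0.2, 0.6, -0.7]
grip_width: 0.0483
grasp_force: 0.0
```

```bash
python3 w.py w4; python3 -c "
import cv2
im=cv2.imread('pics/w4.png');cv2.imwrite('pics/w4c.png',im)"
```

```text
[ 0.6187 -0.2254  0.1988] [1.7994e+02 2.0000e-02 9.0010e+01] {'fx': 371.64829954431775, 'fy': 371.64829954431775, 'cx': 315.296179638839, 'cy': 243.1500191264481, 'extrinsics': array([[ 9.99999937e-01,  3.26543625e-05,  3.54177114e-04,
         6.18780868e-01],
       [ 1.37959300e-04, -9.53429317e-01, -3.01616508e-01,
        -1.46873333e-01],
       [ 3.27833749e-04,  3.01616538e-01, -9.53429261e-01,
         3.44893340e-01],
       [ 0.00000000e+00,  0.00000000e+00,  0.00000000e+00,
         1.00000000e+00]])}
```

View pics/w4c.png

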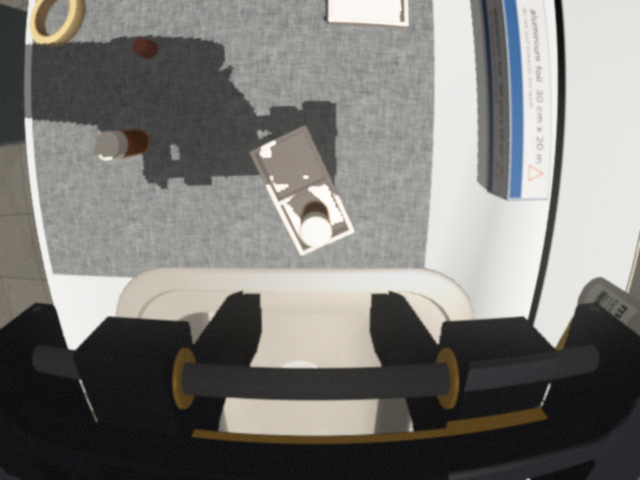

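```bash
python3 - <<'E'
from h import *
import pickle
m=pickle.load(open("w4.pkl","rb"))
P=np.array([wback(m,*p,.026) for p in[(250,153),(303,126),(354,233),(302,254)]]);print(P,P.mean(0),wback(m,315,229,.071))
E
```

```text
[[ 0.5627 -0.1665]
 [ 0.6085 -0.144 ]
 [ 0.6536 -0.2382]
 [ 0.6068 -0.2581]] [ 0.6079 -0.2017] [ 0.6187 -0.2222]
```

Request:
carry_out(targets=[{"dp": [-0.956, 0.408, 0], "turn": [0, 0, 0]}, {"dp": [-0.956, 0.408, 0], "turn": [0, 0, 0]}, {"dp": [-0.956, 0.408, 0], "turn": [0, 0, 0]}, {"dp": [-0.956, 0.408, 0], "turn": [0, 0, 0]}, {"dp": [-0.956, 0.408, 0], "turn": [0, 0, 0]}, {"dp": [-0.956, 0.408, 0], "turn": [0, 0, 0]}, {"dp": [0, 0, -0.9], "turn": [0, 0, 0]}, {"dp": [0, 0, -0.9], "turn": [0, 0, 0]}, {"dp": [0, 0, 0], "turn": [0, 0, 0]}, {"dp": [0, 0, 0], "turn": [0, 0, 0]}], grip=0.6)

```text
time: 11.55
position: [0.4472, -0.1521, 0.1436]
eef_rot: [179.9, 0.0, 90.0]
contact_force: [1.1, -0.9, -0.2]
grip_width: 0.0529
grasp_force: 0.0
```

Request:
carry_out(targets=[{"dp": [0, 0, -0.9], "turn": [0, 0, 0]}, {"dp": [0, 0, -0.9], "turn": [0, 0, 0]}, {"dp": [0, 0, -0.9], "turn": [0, 0, 0]}, {"dp": [0, 0, -0.8], "turn": [0, 0, 0]}, {"dp": [0, 0, -0.38], "turn": [0, 0, 0]}, {"dp": [0, 0, 0], "turn": [0, 0, 0]}, {"dp": [0, 0, 0], "turn": [0, 0, 0]}])

```text
time: 12.42
position: [0.4473, -0.1522, 0.0271]
eef_rot: [179.9, 0.0, 90.0]
contact_force: [0.6, 0.9, 0.4]
grip_width: 0.0524
grasp_force: 0.0
```

Request:
carry_out(targets=[{"dp": [0, 0, 0], "turn": [0, 0, 0]}, {"dp": [0, 0, 0], "turn": [0, 0, 0]}, {"dp": [0, 0, 0], "turn": [0, 0, 0]}, {"dp": [0, 0, 0], "turn": [0, 0, 0]}, {"dp": [0, 0, 0], "turn": [0, 0, 0]}, {"dp": [0, 0, 0], "turn": [0, 0, 0]}, {"dp": [0, 0, 0], "turn": [0, 0, 0]}], grip=0)

```text
time: 13.3
position: [0.4466, -0.1521, 0.0263]
eef_rot: [180.0, 0.0, 90.0]
contact_force: [0.4, -0.7, 4.4]
grip_width: 0.026
grasp_force: 30.0
```

Request:
carry_out(targets=[{"dp": [0, 0, 0.5], "turn": [0, 0, 0]}, {"dp": [0, 0, 0.9], "turn": [0, 0, 0]}, {"dp": [0, 0, 0.9], "turn": [0, 0, 0]}, {"dp": [0, 0, 0.9], "turn": [0, 0, 0]}, {"dp": [0, 0, 0.4], "turn": [0, 0, 0]}])

```text
time: 13.92
position: [0.4471, -0.1522, 0.1359]
eef_rot: [179.9, 0.0, 90.0]
contact_force: [0.2, 0.1, -0.2]
grip_width: 0.0256
grasp_force: 30.0
```

Request:
carry_out(targets=[{"dp": [0.83, -0.15, 0], "turn": [0, 0, 0]}, {"dp": [0.83, -0.15, 0], "turn": [0, 0, 0]}, {"dp": [0.83, -0.15, 0], "turn": [0, 0, 0]}, {"dp": [0.83, -0.15, 0], "turn": [0, 0, 0]}, {"dp": [0.83, -0.15, 0], "turn": [0, 0, 0]}, {"dp": [0.83, -0.15, 0], "turn": [0, 0, 0]}, {"dp": [0, 0, 0], "turn": [0, 0, 0]}, {"dp": [0, 0, 0], "turn": [0, 0, 0]}])

```text
time: 14.92
position: [0.5946, -0.1788, 0.1336]
eef_rot: [-179.9, -0.0, 90.0]
contact_force: [0.1, -0.5, -0.2]
grip_width: 0.0259
grasp_force: 30.0
```

Request:
carry_out(targets=[{"dp": [0.07, 0, -0.8], "turn": [0, 0, 0]}, {"dp": [0, 0, -0.8], "turn": [0, 0, 0]}, {"dp": [0, 0, -0.8], "turn": [0, 0, 0]}, {"dp": [0, 0, -0.6], "turn": [0, 0, 0]}, {"dp": [0, 0, -0.4], "turn": [0, 0, 0]}, {"dp": [0, 0, 0], "turn": [0, 0, 0]}, {"dp": [0, 0, 0], "turn": [0, 0, 0]}])

```text
time: 15.8
position: [0.5984, -0.1791, 0.0328]
eef_rot: [179.9, 0.0, 90.0]
contact_force: [-0.3, -0.3, -0.1]
grip_width: 0.0252
grasp_force: 30.0
```

Request:
carry_out(targets=[{"dp": [-0.04, 0, -0.06], "turn": [0, 0, 0]}, {"dp": [0, 0, 0], "turn": [0, 0, 0]}, {"dp": [0, 0, 0], "turn": [0, 0, 0]}])

```text
time: 16.18
position: [0.5968, -0.179, 0.0305]
eef_rot: [180.0, 0.0, 90.0]
contact_force: [0.1, 0.1, 0.0]
grip_width: 0.0259
grasp_force: 30.0
```

Request:
carry_out(targets=[{"dp": [0, 0, 0], "turn": [0, 0, 0]}, {"dp": [0, 0, 0], "turn": [0, 0, 0]}, {"dp": [0, 0, 0], "turn": [0, 0, 0]}, {"dp": [0, 0, 0], "turn": [0, 0, 0]}, {"dp": [0, 0, 0.5], "turn": [0, 0, 0]}, {"dp": [0, 0, 1], "turn": [0, 0, 0]}, {"dp": [0, 0, 1], "turn": [0, 0, 0]}, {"dp": [0, 0, 1], "turn": [0, 0, 0]}, {"dp": [0, 0, 1], "turn": [0, 0, 0]}, {"dp": [0, 0, 1], "turn": [0, 0, 0]}], grip=0.55)

```text
time: 17.42
position: [0.5968, -0.179, 0.1975]
eef_rot: [179.9, 0.0, 90.0]
contact_force: [-0.3, -0.3, 0.4]
grip_width: 0.0485
grasp_force: 0.0
```

Request:
carry_out(targets=[{"dp": [-0.77, 0.656, 0], "turn": [0, 0, 0]}, {"dp": [-0.77, 0.656, 0], "turn": [0, 0, 0]}, {"dp": [-0.77, 0.656, 0], "turn": [0, 0, 0]}, {"dp": [-0.77, 0.656, 0], "turn": [0, 0, 0]}, {"dp": [-0.77, 0.656, 0], "turn": [0, 0, 0]}, {"dp": [-0.77, 0.656, 0], "turn": [0, 0, 0]}, {"dp": [0, 0, 0], "turn": [0, 0, 0]}, {"dp": [0, 0, 0], "turn": [0, 0, 0]}])

```text
time: 18.42
position: [0.4591, -0.0614, 0.1961]
eef_rot: [179.9, 0.0, 90.0]
contact_force: [1.0, -0.6, 0.1]
grip_width: 0.0481
grasp_force: 0.0
```

```bash
python3 w.py w5
```

```text
[ 0.4591 -0.0614  0.1961] [1.799e+02 4.000e-02 8.998e+01] {'fx': 371.64829954431775, 'fy': 371.64829954431775, 'cx': 315.296179638839, 'cy': 243.1500191264481, 'extrinsics': array([[ 9.99999434e-01, -5.94510715e-04,  8.81890544e-04,
         4.59138308e-01],
       [-3.00561266e-04, -9.53349397e-01, -3.01868908e-01,
         1.71156759e-02],
       [ 1.02021412e-03,  3.01868472e-01, -9.53349036e-01,
         3.42209628e-01],
       [ 0.00000000e+00,  0.00000000e+00,  0.00000000e+00,
         1.00000000e+00]])}
```

View pics/w5.png

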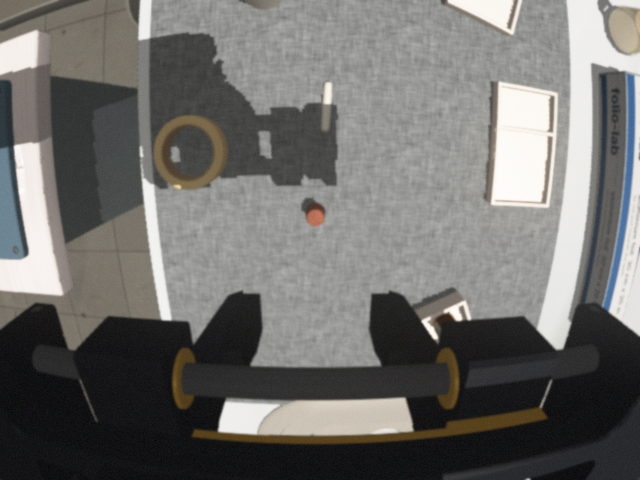

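```bash
python3 - <<'E'
from h import *
import pickle
m=pickle.load(open("w5.pkl","rb"))
print("ss",wback(m,316,213,.026))
print("bar",wback(m,328,82,.008),wback(m,325.5,130,.008))
P=np.array([wback(m,*p,.014) for p in[(495,81),(558,86),(550,207),(488,205)]]);print(P,P.mean(0))
E
```

```text
ss [ 0.4601 -0.0554]
bar [0.4707 0.0598] [0.4685 0.0164]
[[ 0.6273  0.0719]
 [ 0.7031  0.0785]
 [ 0.7037 -0.0475]
 [ 0.6269 -0.0481]] [0.66525 0.0137 ]
```

```bash
python3 - <<'E'
from h import *
import pickle
m=pickle.load(open("w5.pkl","rb"));im=cv2.imread("pics/w5.png").astype(int)[180:250,280:350]
r=(im[:,:,2]-im[:,:,0])>30;v,u=np.where(r);v+=180;u+=280
print(u.min(),u.max(),v.min(),v.max())
print("south edge",wback(m,u.mean(),v.max()+.5,.026),"north base",wback(m,u.mean(),v.min()-.5,.002))
print(wback(m,u.min()-.5,215,.026),wback(m,u.max()+.5,215,.026))
E
```

```text
306 324 204 226
south edge [ 0.4591 -0.0676] north base [ 0.4592 -0.0518]
[ 0.4509 -0.0572] [ 0.4675 -0.0572]
```

Request:
carry_out(targets=[{"dp": [0, 0.04, -0.85], "turn": [0, 0, 0]}, {"dp": [0, 0, -0.85], "turn": [0, 0, 0]}, {"dp": [0, 0, -0.85], "turn": [0, 0, 0]}, {"dp": [0, 0, -0.85], "turn": [0, 0, 0]}, {"dp": [0, 0, -0.85], "turn": [0, 0, 0]}, {"dp": [0, 0, -0.85], "turn": [0, 0, 0]}, {"dp": [0, 0, -0.6], "turn": [0, 0, 0]}, {"dp": [0, 0, -0.37], "turn": [0, 0, 0]}, {"dp": [0, 0, 0], "turn": [0, 0, 0]}, {"dp": [0, 0, 0], "turn": [0, 0, 0]}])

```text
time: 19.73
position: [0.4588, -0.0599, 0.0137]
eef_rot: [179.9, 0.0, 90.0]
contact_force: [-0.4, -0.2, -0.1]
grip_width: 0.0482
grasp_force: 0.0
```

Request:
carry_out(targets=[{"dp": [0, 0, 0], "turn": [0, 0, 0]}, {"dp": [0, 0, 0], "turn": [0, 0, 0]}, {"dp": [0, 0, 0], "turn": [0, 0, 0]}, {"dp": [0, 0, 0], "turn": [0, 0, 0]}, {"dp": [0, 0, 0], "turn": [0, 0, 0]}, {"dp": [0, 0, 0], "turn": [0, 0, 0]}, {"dp": [0, 0, 0], "turn": [0, 0, 0]}], grip=0)

```text
time: 20.6
position: [0.4583, -0.0597, 0.0134]
eef_rot: [180.0, 0.0, 90.0]
contact_force: [-0.3, 0.1, 5.8]
grip_width: 0.0179
grasp_force: 30.0
```

Request:
carry_out(targets=[{"dp": [0, 0, 0.6], "turn": [0, 0, 0]}, {"dp": [0, 0, 1], "turn": [0, 0, 0]}, {"dp": [0, 0, 1], "turn": [0, 0, 0]}, {"dp": [0.86, 0.45, 0.4], "turn": [0, 0, 0]}, {"dp": [0.86, 0.45, 0], "turn": [0, 0, 0]}, {"dp": [0.86, 0.45, 0], "turn": [0, 0, 0]}, {"dp": [0.86, 0.45, 0], "turn": [0, 0, 0]}])

```text
time: 21.48
position: [0.5619, -0.0053, 0.1029]
eef_rot: [-180.0, 0.0, 90.0]
contact_force: [0.3, -0.2, 0.9]
grip_width: 0.0178
grasp_force: 30.0
```

Request:
carry_out(targets=[{"dp": [0.86, 0.45, 0], "turn": [0, 0, 0]}, {"dp": [0.86, 0.45, 0], "turn": [0, 0, 0]}, {"dp": [0.86, 0.45, 0], "turn": [0, 0, 0]}, {"dp": [0.86, 0.45, 0], "turn": [0, 0, 0]}, {"dp": [0, 0, 0], "turn": [0, 0, 0]}, {"dp": [0, 0, 0], "turn": [0, 0, 0]}])

```text
time: 22.22
position: [0.6635, 0.0477, 0.1026]
eef_rot: [-179.9, 0.0, 90.0]
contact_force: [-0.4, -0.2, 0.6]
grip_width: 0.0175
grasp_force: 30.0
```

```bash
python3 w.py w6
```

```text
[0.6635 0.0477 0.1026] [-1.799e+02  4.000e-02  9.000e+01] {'fx': 371.64829954431775, 'fy': 371.64829954431775, 'cx': 315.296179638839, 'cy': 243.1500191264481, 'extrinsics': array([[ 9.99996883e-01,  6.56084708e-04, -2.40902120e-03,
         6.64006433e-01],
       [-1.01886017e-04, -9.53330670e-01, -3.01928175e-01,
         1.26230155e-01],
       [-2.49468426e-03,  3.01927479e-01, -9.53327632e-01,
         2.48627280e-01],
       [ 0.00000000e+00,  0.00000000e+00,  0.00000000e+00,
         1.00000000e+00]])}
```

View pics/w6.png

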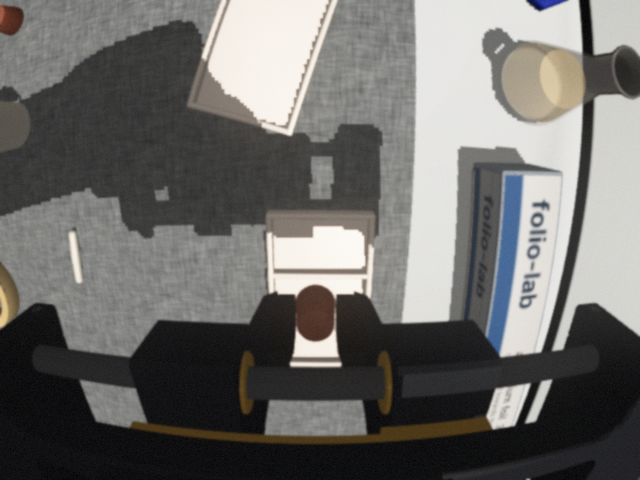

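```bash
python3 - <<'E'
from h import *
import pickle
m=pickle.load(open("w6.pkl","rb"))
for p in[(266,212),(376,212),(316,270),(189,105),(291,134)]:print(p,wback(m,*p,.014))
E
```

```text
(266, 212) [0.6313 0.0732]
(376, 212) [0.703  0.0733]
(316, 270) [0.6639 0.0328]
(189, 105) [0.5823 0.145 ]
(291, 134) [0.6483 0.1233]
```

Request:
carry_out(targets=[{"dp": [0.08, 0.06, -0.8], "turn": [0, 0, 0]}, {"dp": [0, 0, -0.8], "turn": [0, 0, 0]}, {"dp": [0, 0, -0.6], "turn": [0, 0, 0]}, {"dp": [0, 0, -0.4], "turn": [0, 0, 0]}, {"dp": [0, 0, -0.22], "turn": [0, 0, 0]}, {"dp": [0, 0, 0], "turn": [0, 0, 0]}, {"dp": [0, 0, 0], "turn": [0, 0, 0]}])

```text
time: 23.15
position: [0.6674, 0.0502, 0.0191]
eef_rot: [179.9, -0.0, 90.0]
contact_force: [-0.2, 0.8, -0.5]
grip_width: 0.0178
grasp_force: 30.0
```

Request:
carry_out(targets=[{"dp": [-0.03, 0, -0.04], "turn": [0, 0, 0]}, {"dp": [0, 0, 0], "turn": [0, 0, 0]}])

```text
time: 23.4
position: [0.666, 0.0501, 0.0176]
eef_rot: [180.0, 0.0, 90.0]
contact_force: [-0.6, 0.4, -0.5]
grip_width: 0.0176
grasp_force: 30.0
```

Request:
carry_out(targets=[{"dp": [0, 0, 0], "turn": [0, 0, 0]}, {"dp": [0, 0, 0], "turn": [0, 0, 0]}, {"dp": [0, 0, 0], "turn": [0, 0, 0]}, {"dp": [0, 0, 0], "turn": [0, 0, 0]}, {"dp": [0, 0, 0.5], "turn": [0, 0, 0]}, {"dp": [0, 0, 1], "turn": [0, 0, 0]}, {"dp": [0, 0, 1], "turn": [0, 0, 0]}, {"dp": [0, 0, 1], "turn": [0, 0, 0]}, {"dp": [0, 0, 1], "turn": [0, 0, 0]}, {"dp": [0, 0, 1], "turn": [0, 0, 0]}], grip=0.5)

```text
time: 24.65
position: [0.6662, 0.0502, 0.1847]
eef_rot: [179.9, -0.0, 90.0]
contact_force: [0.4, 0.4, 0.5]
grip_width: 0.0442
grasp_force: 0.0
```

Request:
carry_out(targets=[{"dp": [-0.952, 0.718, 0], "turn": [0, 0, 0]}, {"dp": [-0.952, 0.718, 0], "turn": [0, 0, 0]}, {"dp": [-0.952, 0.718, 0], "turn": [0, 0, 0]}, {"dp": [-0.952, 0.718, 0], "turn": [0, 0, 0]}, {"dp": [-0.952, 0.718, 0], "turn": [0, 0, 0]}, {"dp": [-0.952, 0.718, 0], "turn": [0, 0, 0]}, {"dp": [-0.952, 0.718, 0], "turn": [0, 0, 0]}, {"dp": [-0.952, 0.718, 0], "turn": [0, 0, 0]}, {"dp": [-0.952, 0.718, 0], "turn": [0, 0, 0]}, {"dp": [0, 0, 0], "turn": [0, 0, 0]}], grip=0.62)

```text
time: 25.9
position: [0.4072, 0.2459, 0.1836]
eef_rot: [179.9, -0.0, 90.3]
contact_force: [1.4, -0.3, 1.0]
grip_width: 0.0545
grasp_force: 0.0
```

```bash
python3 w.py w7; python3 - <<'E'
from h import *
import pickle
m=pickle.load(open("w7.pkl","rb"));im=cv2.imread("pics/w7.png").astype(int)[150:290,240:400]
r=((im[:,:,2]-im[:,:,0])>30).astype(np.uint8);n,l,s,c=cv2.connectedComponentsWithStats(r);i=1+s[1:,4].argmax();x,y,w,h,_=s[i];x+=240;y+=150;print(s[i],x,y)
print("south edge",wback(m,x+w/2,y+h-.5,.026),"north base",wback(m,x+w/2,y-.5,.002))
print(wback(m,x-.5,y+h*.6,.026),wback(m,x+w-.5,y+h*.6,.026))
E
```

```text
[0.4072 0.2459 0.1836] [ 1.7995e+02 -5.0000e-02  9.0280e+01] {'fx': 371.64829954431775, 'fy': 371.64829954431775, 'cx': 315.296179638839, 'cy': 243.1500191264481, 'extrinsics': array([[ 9.99987617e-01,  4.71633410e-03,  1.58833801e-03,
         4.06978248e-01],
       [ 4.97565297e-03, -9.53758684e-01, -3.00532219e-01,
         3.24293354e-01],
       [ 9.74808201e-05,  3.00536401e-01, -9.53770341e-01,
         3.29743289e-01],
       [ 0.00000000e+00,  0.00000000e+00,  0.00000000e+00,
         1.00000000e+00]])}
[ 65  57  26  31 641] 305 207
south edge [0.4098 0.2336] north base [0.4098 0.2556]
[0.3983 0.2441] [0.4203 0.2442]
```

Request:
carry_out(targets=[{"dp": [0.03, -0.02, -0.85], "turn": [0, 0, 0]}, {"dp": [0, 0, -0.85], "turn": [0, 0, 0]}, {"dp": [0, 0, -0.85], "turn": [0, 0, 0]}, {"dp": [0, 0, -0.85], "turn": [0, 0, 0]}, {"dp": [0, 0, -0.85], "turn": [0, 0, 0]}, {"dp": [0, 0, -0.7], "turn": [0, 0, 0]}, {"dp": [0, 0, -0.45], "turn": [0, 0, 0]}, {"dp": [0, 0, -0.27], "turn": [0, 0, 0]}, {"dp": [0, 0, 0], "turn": [0, 0, 0]}, {"dp": [0, 0, 0], "turn": [0, 0, 0]}])

```text
time: 27.2
position: [0.4104, 0.2436, 0.0129]
eef_rot: [180.0, -0.0, 90.0]
contact_force: [0.3, -0.8, -0.0]
grip_width: 0.0546
grasp_force: 0.0
```

Request:
carry_out(targets=[{"dp": [0, 0, 0], "turn": [0, 0, 0]}, {"dp": [0, 0, 0], "turn": [0, 0, 0]}, {"dp": [0, 0, 0], "turn": [0, 0, 0]}, {"dp": [0, 0, 0], "turn": [0, 0, 0]}, {"dp": [0, 0, 0], "turn": [0, 0, 0]}, {"dp": [0, 0, 0], "turn": [0, 0, 0]}, {"dp": [0, 0, 0], "turn": [0, 0, 0]}], grip=0)

```text
time: 28.08
position: [0.41, 0.2434, 0.0124]
eef_rot: [180.0, 0.0, 90.0]
contact_force: [-0.2, -0.8, 3.1]
grip_width: 0.0247
grasp_force: 30.0
```

Request:
carry_out(targets=[{"dp": [0, 0, 0.6], "turn": [0, 0, 0]}, {"dp": [0, 0, 1], "turn": [0, 0, 0]}, {"dp": [0, 0, 1], "turn": [0, 0, 0]}, {"dp": [0, 0, 1], "turn": [0, 0, 0]}, {"dp": [0.948, -0.933, 0.4], "turn": [0, 0, 0]}, {"dp": [0.948, -0.933, 0], "turn": [0, 0, 0]}, {"dp": [0.948, -0.933, 0], "turn": [0, 0, 0]}])

```text
time: 28.95
position: [0.496, 0.1584, 0.1324]
eef_rot: [180.0, -0.0, 90.0]
contact_force: [0.2, 0.2, -0.5]
grip_width: 0.0249
grasp_force: 30.0
```

Request:
carry_out(targets=[{"dp": [0.948, -0.933, 0], "turn": [0, 0, 0]}, {"dp": [0.948, -0.933, 0], "turn": [0, 0, 0]}, {"dp": [0.948, -0.933, 0], "turn": [0, 0, 0]}, {"dp": [0.948, -0.933, 0], "turn": [0, 0, 0]}, {"dp": [0.948, -0.933, 0], "turn": [0, 0, 0]}, {"dp": [0.948, -0.933, 0], "turn": [0, 0, 0]}, {"dp": [0, 0, 0], "turn": [0, 0, 0]}, {"dp": [0, 0, 0], "turn": [0, 0, 0]}])

```text
time: 29.95
position: [0.6651, -0.0077, 0.1317]
eef_rot: [-179.9, -0.0, 90.0]
contact_force: [0.7, 0.8, -0.0]
grip_width: 0.0243
grasp_force: 30.0
```

Request:
carry_out(targets=[{"dp": [0, -0.02, -0.9], "turn": [0, 0, 0]}, {"dp": [0, 0, -0.9], "turn": [0, 0, 0]}, {"dp": [0, 0, -0.9], "turn": [0, 0, 0]}, {"dp": [0, 0, -0.6], "turn": [0, 0, 0]}, {"dp": [0, 0, -0.35], "turn": [0, 0, 0]}, {"dp": [0, 0, -0.14], "turn": [0, 0, 0]}, {"dp": [0, 0, 0], "turn": [0, 0, 0]}, {"dp": [0, 0, 0], "turn": [0, 0, 0]}])

```text
time: 30.95
position: [0.6665, -0.0091, 0.0194]
eef_rot: [179.9, -0.0, 90.0]
contact_force: [0.2, 0.3, -0.1]
grip_width: 0.025
grasp_force: 30.0
```

Request:
carry_out(targets=[{"dp": [0, 0, 0], "turn": [0, 0, 0]}, {"dp": [0, 0, 0], "turn": [0, 0, 0]}, {"dp": [0, 0, 0], "turn": [0, 0, 0]}, {"dp": [0, 0, 0], "turn": [0, 0, 0]}, {"dp": [0, 0, 0.5], "turn": [0, 0, 0]}, {"dp": [0, 0, 1], "turn": [0, 0, 0]}, {"dp": [0, 0, 1], "turn": [0, 0, 0]}, {"dp": [0, 0, 1], "turn": [0, 0, 0]}, {"dp": [0, 0, 1], "turn": [0, 0, 0]}, {"dp": [0, 0, 1], "turn": [0, 0, 0]}], grip=0.5)

```text
time: 32.2
position: [0.666, -0.0091, 0.1859]
eef_rot: [179.9, 0.0, 90.0]
contact_force: [0.1, 0.2, 0.2]
grip_width: 0.0442
grasp_force: 0.0
```

Request:
carry_out(targets=[{"dp": [-0.936, 0.22, 0], "turn": [0, 0, -0.6]}, {"dp": [-0.936, 0.22, 0], "turn": [0, 0, 0]}, {"dp": [-0.936, 0.22, 0], "turn": [0, 0, 0]}, {"dp": [-0.936, 0.22, 0], "turn": [0, 0, 0]}, {"dp": [-0.936, 0.22, 0], "turn": [0, 0, 0]}, {"dp": [-0.936, 0.22, 0], "turn": [0, 0, 0]}, {"dp": [-0.936, 0.22, 0], "turn": [0, 0, 0]}, {"dp": [0, 0, -0.8], "turn": [0, 0, 0]}, {"dp": [0, 0, 0], "turn": [0, 0, 0]}, {"dp": [0, 0, 0], "turn": [0, 0, 0]}], grip=0.4)

```text
time: 33.45
position: [0.4701, 0.0372, 0.1606]
eef_rot: [179.9, -0.0, 87.2]
contact_force: [0.1, 0.4, 0.2]
grip_width: 0.0352
grasp_force: 0.0
```

```bash
python3 w.py w8; python3 - <<'E'
from h import *
import pickle
m=pickle.load(open("w8.pkl","rb"));im=cv2.imread("pics/w8.png").astype(int)[140:290,260:370]
r=(im.min(2)>175).astype(np.uint8);n,l,s,c=cv2.connectedComponentsWithStats(r)
for i in range(1,n):
  if s[i,4]>60:
    v,u=np.where(l==i);(a,b),sz,an=cv2.minAreaRect(np.c_[u,v].astype(np.float32));print(s[i],a+260,b+140,sz,an,wback(m,a+260,b+140,.008))
E
```

```text
[0.4701 0.0372 0.1606] [ 1.7993e+02 -1.0000e-02  8.7250e+01] {'fx': 371.64829954431775, 'fy': 371.64829954431775, 'cx': 315.296179638839, 'cy': 243.1500191264481, 'extrinsics': array([[ 9.98845390e-01, -4.59479938e-02, -1.40238983e-02,
         4.73933807e-01],
       [-4.80382389e-02, -9.52473719e-01, -3.00809146e-01,
         1.15526300e-01],
       [ 4.64182177e-04,  3.01135512e-01, -9.53581244e-01,
         3.06751446e-01],
       [ 0.00000000e+00,  0.00000000e+00,  0.00000000e+00,
         1.00000000e+00]])}
[ 51  59   8  51 384] 314.5 224.0 (50.0, 7.0) 90.0 [0.4697 0.038 ]
```

Request:
carry_out(targets=[{"dp": [0, 0.01, -0.85], "turn": [0, 0, 0]}, {"dp": [0, 0, -0.85], "turn": [0, 0, 0]}, {"dp": [0, 0, -0.85], "turn": [0, 0, 0]}, {"dp": [0, 0, -0.85], "turn": [0, 0, 0]}, {"dp": [0, 0, -0.8], "turn": [0, 0, 0]}, {"dp": [0, 0, -0.5], "turn": [0, 0, 0]}, {"dp": [0, 0, -0.3], "turn": [0, 0, 0]}, {"dp": [0, 0, -0.2], "turn": [0, 0, 0]}, {"dp": [0, 0, 0], "turn": [0, 0, 0]}, {"dp": [0, 0, 0], "turn": [0, 0, 0]}])

```text
time: 34.75
position: [0.4697, 0.0374, 0.0041]
eef_rot: [180.0, -0.0, 87.3]
contact_force: [-0.8, -0.5, 0.1]
grip_width: 0.0353
grasp_force: 0.0
```

Request:
carry_out(targets=[{"dp": [0, 0, 0], "turn": [0, 0, 0]}, {"dp": [0, 0, 0], "turn": [0, 0, 0]}, {"dp": [0, 0, 0], "turn": [0, 0, 0]}, {"dp": [0, 0, 0], "turn": [0, 0, 0]}, {"dp": [0, 0, 0], "turn": [0, 0, 0]}, {"dp": [0, 0, 0], "turn": [0, 0, 0]}, {"dp": [0, 0, 0], "turn": [0, 0, 0]}], grip=0)

```text
time: 35.62
position: [0.4694, 0.0374, 0.0037]
eef_rot: [180.0, 0.0, 87.3]
contact_force: [-0.4, -0.2, 3.8]
grip_width: 0.008
grasp_force: 30.0
```

Request:
carry_out(targets=[{"dp": [0, 0, 0.6], "turn": [0, 0, 0]}, {"dp": [0, 0, 1], "turn": [0, 0, 0]}, {"dp": [0, 0, 1], "turn": [0, 0, 0]}, {"dp": [0.9, 0.85, 0.4], "turn": [0, 0, -0.53]}, {"dp": [0.9, 0.85, 0], "turn": [0, 0, -0.53]}, {"dp": [0.9, 0.85, 0], "turn": [0, 0, -0.53]}, {"dp": [0.9, 0.85, 0], "turn": [0, 0, -0.53]}, {"dp": [0.9, 0.85, 0], "turn": [0, 0, -0.53]}, {"dp": [0.9, 0.85, 0], "turn": [0, 0, -0.53]}, {"dp": [0, 0, 0], "turn": [0, 0, 0]}])

```text
time: 36.88
position: [0.6321, 0.1932, 0.0933]
eef_rot: [180.0, -0.1, 72.8]
contact_force: [-1.2, -0.9, -0.7]
grip_width: 0.0073
grasp_force: 30.0
```

```bash
python3 w.py w9
```

```text
[0.6321 0.1932 0.0933] [ 1.800e+02 -1.200e-01  7.281e+01] {'fx': 371.64829954431775, 'fy': 371.64829954431775, 'cx': 315.296179638839, 'cy': 243.1500191264481, 'extrinsics': array([[ 9.55302601e-01, -2.81834196e-01, -8.92548451e-02,
         6.55380755e-01],
       [-2.95628685e-01, -9.11525735e-01, -2.85874999e-01,
         2.67888096e-01],
       [-7.88737832e-04,  2.99483422e-01, -9.54101178e-01,
         2.39572923e-01],
       [ 0.00000000e+00,  0.00000000e+00,  0.00000000e+00,
         1.00000000e+00]])}
```

View pics/w9.png

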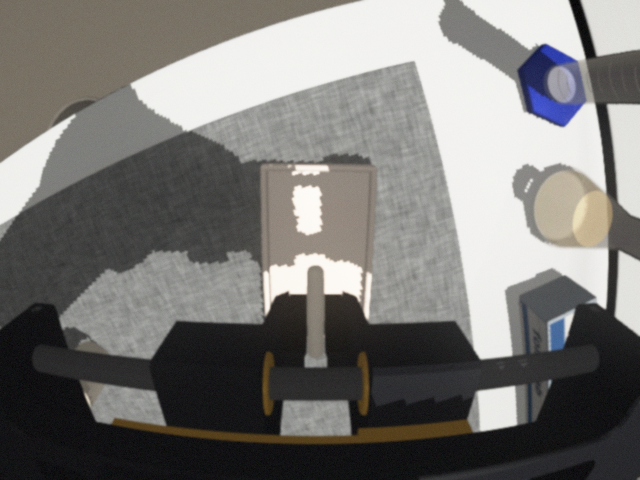

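```bash
python3 - <<'E'
from h import *
import pickle
m=pickle.load(open("w9.pkl","rb"))
a=wback(m,261,164,.014);b=wback(m,377,166,.014);d=b-a;d=d/np.hypot(*d);print(a,b,np.degrees(np.arctan2(d[1],d[0])),(a+b)/2-.06*np.array([-d[1],d[0]]))
E
```

```text
[0.6176 0.2583] [0.6849 0.2363] -18.102283899348105 [0.63260714 0.1902698 ]
```

Request:
carry_out(targets=[{"dp": [0, -0.06, -0.8], "turn": [0, 0, 0]}, {"dp": [0, 0, -0.7], "turn": [0, 0, 0]}, {"dp": [0, 0, -0.6], "turn": [0, 0, 0]}, {"dp": [0, 0, -0.4], "turn": [0, 0, 0]}, {"dp": [0, 0, -0.24], "turn": [0, 0, 0]}, {"dp": [0, 0, 0], "turn": [0, 0, 0]}, {"dp": [0, 0, 0], "turn": [0, 0, 0]}])

```text
time: 37.8
position: [0.6318, 0.1888, 0.012]
eef_rot: [180.0, -0.0, 72.7]
contact_force: [-0.2, -0.9, -0.1]
grip_width: 0.0074
grasp_force: 30.0
```

Lower 2 mm, open slightly, rise, then look from above.

Request:
carry_out(targets=[{"dp": [0.02, 0.03, -0.08], "turn": [0, 0, 0]}, {"dp": [0, 0, 0], "turn": [0, 0, 0]}])

```text
time: 38.05
position: [0.632, 0.1896, 0.0092]
eef_rot: [180.0, -0.0, 72.7]
contact_force: [-0.4, 0.4, -0.6]
grip_width: 0.0073
grasp_force: 30.0
```

Request:
carry_out(targets=[{"dp": [0, 0, 0], "turn": [0, 0, 0]}, {"dp": [0, 0, 0], "turn": [0, 0, 0]}, {"dp": [0, 0, 0], "turn": [0, 0, 0]}, {"dp": [0, 0, 0.3], "turn": [0, 0, 0]}, {"dp": [0, 0, 1], "turn": [0, 0, 0]}, {"dp": [0, 0, 1], "turn": [0, 0, 0]}, {"dp": [0, 0, 1], "turn": [0, 0, 0]}, {"dp": [0, 0, 1], "turn": [0, 0, 0]}, {"dp": [0, 0, 1], "turn": [0, 0, 0]}, {"dp": [0, 0, 1], "turn": [0, 0, 0]}], grip=0.19)

```text
time: 39.3
position: [0.6319, 0.1895, 0.1998]
eef_rot: [180.0, -0.0, 72.7]
contact_force: [-0.1, 1.2, -0.5]
grip_width: 0.0169
grasp_force: 0.0
```

Request:
carry_out(targets=[{"dp": [-1, 0, 0], "turn": [0, 0, 0]}, {"dp": [-1, 0, 0], "turn": [0, 0, 0]}, {"dp": [-1, 0, 0], "turn": [0, 0, 0]}, {"dp": [-1, 0, 0], "turn": [0, 0, 0]}, {"dp": [-1, 0, 0], "turn": [0, 0, 0]}, {"dp": [-1, 0, 0], "turn": [0, 0, 0]}, {"dp": [0, 0, 0], "turn": [0, 0, 0]}, {"dp": [0, 0, 0], "turn": [0, 0, 0]}])

```text
time: 40.3
position: [0.453, 0.1895, 0.1987]
eef_rot: [179.9, -0.0, 72.7]
contact_force: [0.6, 0.9, 0.0]
grip_width: 0.0171
grasp_force: 0.0
```

```bash
python3 - <<'E'
from station import *
import cv2,numpy as np
a=snapshot("top")[145:345,180:480,::-1];b=snapshot("scene")[150:350,150:500,::-1]
cv2.imwrite("pics/end.png",np.vstack([cv2.resize(a,(480,280),interpolation=2),cv2.resize(b,(480,280),interpolation=2)]))
E
```

```text
(no output)
```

View pics/end.png

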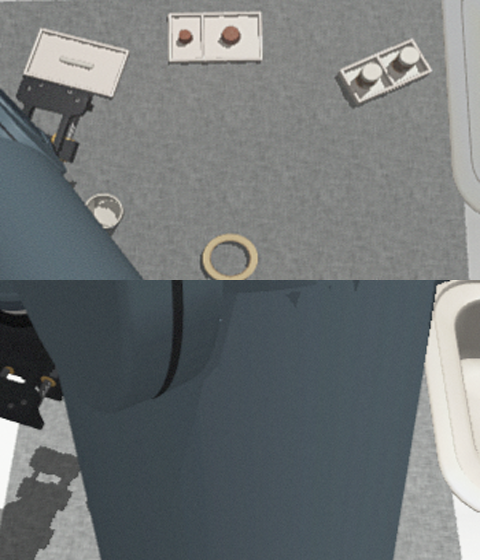

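The top view shows the stir bar in its tray (76,60), both stoppers in their bays (185,37 and 231,35), and the vials upright, one per bay (368,72 and 404,57). The beaker hasn't moved (105,211).

```bash
python3 -c "
from station import *
print(hand_in())"
```

```text
the job is handed in; nothing more can be done
None
```

The job is handed in: the last top view shows both vials upright in the rack, one per bay, the large and small stoppers in their wide and narrow bays, the stir bar flat in its tray and the beaker where it stood; `hand_in` returned no verdict.

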